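# Pin the board carriage in the test jig

## Robot

A 7-joint arm with a two-finger parallel gripper is mounted at the origin on the work surface. World frame = base frame: x ahead of the robot, y to its left, z up, the work surface at z = 0. Lengths are in m, angles in rad, forces in N, time in s.
With the tool pointing down it reaches from about 0.425 to 0.875 m from the base axis. Payload 4.7 kg.
Tool frame: the origin (TCP) lies midway between the tips of the shut fingers; the grasp point (between the pads) lies 19 mm behind it (hold_point_z is the distance from the TCP to the grasp point, in m); z points along the fingers, y is the line along which they close (so a half turn about z gives the same grasp; the last joint's range is limited). The gripper opens to 85 mm and grips with 20 to 120 N. Pads are 22 mm wide; open, the fingers measure 114 mm over their backs; the gripper's body (76 mm by 85 mm) begins 54 mm behind the grasp point. The pads swing forward as they close: fully open they stand 13 mm farther back than shut.
Start: joints at [-1.098, 0.321, -0.07, 1.45, 0.023, 1.371, -0.057], TCP at [0.288, 0.583, 0.231] pointing down, gripper open.
Joint ranges: [-2.86, 2.86], [-0.3, 2.09], [-1.38, 1.24], [0.06, 2.45], [-1.56, 4.7], [0.09, 2.05], [-2.69, 2.69]. Speed limits (rad/s): [2.57, 2.57, 3.14, 3.14, 3.14, 3.14, 3.14].

## Interface

Orientations are given as a unit quaternion [w, x, y, z].
In Python, from rig import * gives the robot as it stands. Calls block until the motion is done:
- move_to(position, orientation): joint-space move of the TCP to a pose.
- move_l(position, v=0.15, frame=None): straight line of the TCP; frame=None keeps the orientation; v is the mean speed in m/s.
- move_j(angles): joint-space move.
- gripper_to(opening, squeeze=None): opening from 0.0 (shut) to 1.0 (fully open); squeeze is the grip in N (None keeps the last); returns when the fingers have stopped.
- wait(seconds).
- inverse_kinematics(position, orientation): joint angles nearest the present ones, or None.
- camera(name): name is "side" or "top"; returns (picture, depth): 420x560x3 uint8, red, green, blue; 420x560 float32, m along the optical axis (not along the pixel's ray), 0 where there is no reading.
- camera_model(name): a dict with "fovy" (degrees; the focal length in pixels is half the picture's height over the tangent of half this angle, whatever the lens; pixels are square), "cx", "cy" (the principal point, pixels), "R" (3x3) and "t" (3): a world point X has camera coordinates R X + t. Camera axes: x right, y down, z forward; pixel columns grow to the right and rows downward; lengths in m; the calibration is good to about 2 mm. A picture is of the moment at which its call begins. camera_model takes no time and is no camera call.
A pose or a line that the arm cannot do raises PlanningError and nothing moves.
- hand_in(): hands the job in; it is judged then, once.
Readings, each from a call of its own:
- get_t(): time.
- get_qpos(): joint angles.
- get_joint_velocities(): joint speeds.
- get_joint_torque(): joint torques, N m.
- get_ee_pos(): TCP position.
- get_orientation(): TCP orientation.
- get_force(): force on the tool from outside, world axes, zero at the start.
- get_wrist_torque(): the same for the moment, N m.
- get_gripper_width(): opening from 0.0 (shut) to 1.0 (fully open).
- get_finger_force(): force on a finger pad.
Only numpy, scipy, OpenCV 4.12 (cv2) and the standard library are available. Lean on these libraries where they do the work, as an engineer would, in place of code of your own. Each camera call takes 0.05 s, during which the arm holds its last target. There are 200 camera calls.

## Task

Push the board carriage fully home into the test jig. Then take the steel locating pin from its rest, put it through the slot in the jig's cover and, pressing only lightly (never more than about 30 N while you search), slide its tip along the slot until it drops into the carriage's bore hidden underneath; then push it gently fully home, collar flat on the cover, and let go. Leave everything else on the bench where it is.

Things in the scene. Friction and masses are not known exactly. Their poses are not given: they have to be found in the camera images.
- jig: board test jig fixed to the bench: grey base 160 x 190 mm (x, y), aluminium cover plate 150 x 180 mm, 6 mm thick, its top 58 mm above the bench. Origin: centre of the underside; own +x to its back (the carriage comes out at -x), z up. A connector strip, 14 mm high, stands on the cover 58 to 74 mm behind the slot; screw heads 3 mm high at the corners; else flat.
- slot (a point): centre of the slot in the cover, at the height of the cover's top, axes as the jig's. The slot is 44 mm long (along the jig's y) and 13 mm wide (along its x), through the 6 mm cover.
- slot_floor (a point): point 18 mm below slot, on the flat rigid bore plate of the carriage (when home). Its one round upright bore (11.5 mm across, 1.5 mm chamfer, 26 mm deep, through) lies on the slot's long centre line to about 1 mm, but anywhere from 14 mm to one side to 14 mm to the other side of this point: it differs from carriage to carriage, is not measured and must be felt.
- carriage (a joint): how far the board carriage stands out of the jig's front, in m: 0 = fully home against its stop, up to 0.07. It slides along the jig's x, stays where it is left and takes about 3 N to push.
- carriage_front (a point): middle of the top edge of the outer face of the carriage's front plate, 52 mm above the bench. The black plate is 144 mm wide (along the jig's y), 12 mm thick and 38 mm high (its lower edge 14 mm above the bench); axes as the jig's; push on its outer face towards the jig's +x.
- pin: loose steel locating pin, about 0.1 kg, upright in its rest at the start. Origin: centre of its collar's underside, z up to the handle. Below: round shank 10 mm across, 36 mm long, chamfered tip. Collar 26 mm across, 5 mm thick. Above it a square handle 16 x 16 mm (faces along own x, y), top 41 mm above origin. Tip on the bore plate: collar 18 mm above the cover; home: collar on it.
- pin_tip (a point): centre of the pin's tip, 36 mm below the pin's origin on its axis
- rest: grey block 50 x 50 x 46 mm screwed to the bench, in which the pin stands in a 12 mm hole open at the top. Origin: centre of its underside, z up.
- jar: bystander: closed amber glass jar, 58 mm in diameter, 70 mm high, origin at the centre of its underside
- cutters: bystander: side cutters lying flat, about 110 x 50 x 10 mm, origin near the middle, on the bench
- tweezers: bystander: steel tweezers lying flat, 115 x 13 x 6 mm, origin at the middle, on the bench
- screwdriver: bystander: screwdriver lying flat, origin on the bench below it
- brush: bystander: brush 170 mm long lying flat, origin on the bench below it
- spare_board: bystander: spare circuit board lying flat, 90 x 60 mm, up to 13 mm high, origin at the centre of its underside
Mind the look-alikes: they are no part of the job. Leave any green or yellow look-alike of the pin alone.

How it is judged:
By the outcome, as a careful person would: the job done as asked, in the order asked, and still so for the second after the job is handed in, with the robot touching nothing.
It also fails if it takes over 61 s, if anything falls off the work surface, if the arm or the gripper's body presses on something with over 40 N, if the wrist force passes 120 N, or if a joint passes its speed limit or range.

## Working session

There is one attempt and no reset: what is moved stays moved. The work goes in short steps, each a Python script; the robot and the scene stay as the last script left them, time stands still between calls to the robot, and variables do not carry over. Pictures are saved under pics/ and viewed, at most 10 in all, crops included, and the job is handed in when it is done.

```bash
mkdir -p pics; ls; python3 - <<'E'
from rig import *
import numpy as np, cv2
for n in("top","side"):
    p,d=camera(n); np.savez(f"{n}0.npz",p=p,d=d); m=camera_model(n); print(n,m)
    cv2.imwrite(f"pics/{n}0.png",cv2.resize(p[:,:,::-1],(800,600),interpolation=cv2.INTER_CUBIC))
print(get_t(),get_ee_pos(),get_orientation(),get_force())
E
```

```text
pics
top {'fovy': 45.808320509372386, 'cx': 281.58672079449104, 'cy': 209.49398987057015, 'R': array([[-0.00438337, -0.99998443,  0.00345476],
       [-0.99824928,  0.00417193, -0.05899979],
       [ 0.05898446, -0.00370733, -0.99825202]]), 't': array([-0.0152231 ,  0.50276153,  1.45275236])}
side {'fovy': 44.80781395916569, 'cx': 272.9772425640964, 'cy': 205.54154174961724, 'R': array([[ 0.99172286, -0.12831149, -0.00468363],
       [-0.07183943, -0.52427641, -0.84851243],
       [ 0.10641838,  0.84182564, -0.52915472]]), 't': array([-0.51844288,  0.10435355,  1.17566786])}
0.1 [0.28767558 0.58231495 0.23030785] [-1.58864452e-04  2.27376633e-01  9.73806481e-01 -8.82767636e-04] [-0.19916415  0.37453727  0.33937507]
```

View pics/top0.png

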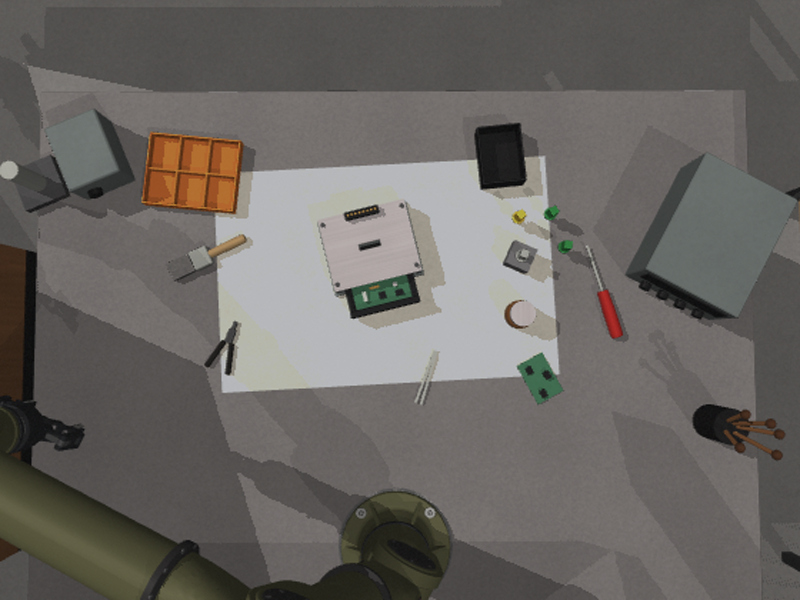

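View pics/side0.png

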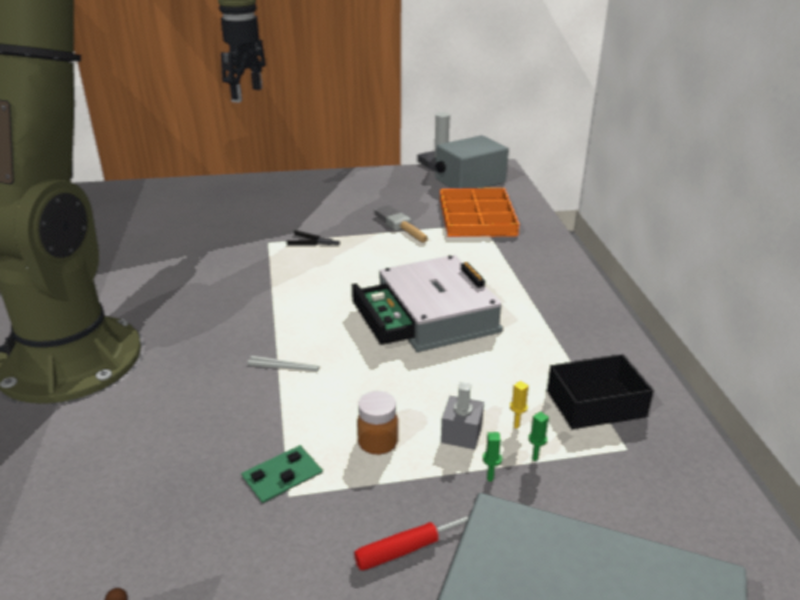

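The top view shows the jig's cover with its slot at about (370,245). The carriage sticks out toward the robot, with its front edge near (384,310). The steel pin is in its rest at (521,256), beside yellow and green look-alikes, and the jar is at (520,314).

```bash
cat > h.py <<'E'
from rig import *
import numpy as np, cv2
def cloud(n,d):
    m=camera_model(n); f=210/np.tan(np.radians(m["fovy"])/2)
    v,u=np.mgrid[0:420,0:560]
    c=np.stack([(u-m["cx"])/f*d,(v-m["cy"])/f*d,d],-1)
    return (c-m["t"])@m["R"]
def onplane(n,uv,z):
    m=camera_model(n); f=210/np.tan(np.radians(m["fovy"])/2)
    uv=np.atleast_2d(uv).astype(float)
    r=np.c_[(uv[:,0]-m["cx"])/f,(uv[:,1]-m["cy"])/f,np.ones(len(uv))]@m["R"]
    o=-m["R"].T@m["t"]; return o+r*((z-o[2])/r[:,2])[:,None]
E
python3 - <<'E'
from h import *
for n in("top","side"):
    z=np.load(n+"0.npz"); p,d=z["p"],z["d"]; X=cloud(n,d)
    def reg(lo,hi,x0,x1,y0,y1):
        return (X[...,2]>lo)&(X[...,2]<hi)&(X[...,0]>x0)&(X[...,0]<x1)&(X[...,1]>y0)&(X[...,1]<y1)&(d>0)
    def big(m):
        k,l,s,c=cv2.connectedComponentsWithStats(m.astype(np.uint8)); return l==1+np.argmax(s[1:,4])
    print(n,"bench z",np.median(X[reg(-.02,.02,.4,.6,-.15,.2)][:,2]))
    m=big(reg(.050,.0635,.45,.9,-.15,.25)); P=X[m]
    print("cover z",np.median(P[:,2]),m.sum()); print(cv2.minAreaRect(P[:,:2].astype(np.float32)))
    # dark slot inside cover
    g=p.mean(2); hull=np.zeros(m.shape,np.uint8); cnt=cv2.findContours(m.astype(np.uint8),0,2)[0]
    rect=cv2.minAreaRect(max(cnt,key=len)); ctr=np.array(rect[0])
    v,u=np.mgrid[0:420,0:560]; near=np.hypot(u-ctr[0],v-ctr[1])<22
    s=big((g<120)&near); q=np.c_[u[s],v[s]]; print("slot px",q.mean(0),len(q)); W=onplane(n,q,.058)
    print("slot rect",cv2.minAreaRect(W[:,:2].astype(np.float32)),"mean",W.mean(0))
    m=reg(.038,.050,.65,.85,-.4,-.15); print("rest top",m.sum(),cv2.minAreaRect(X[m][:,:2].astype(np.float32)),np.median(X[m][:,2]))
    for lo,hi in((.06,.075),(.078,.1)):
        m=reg(lo,hi,.62,.9,-.42,-.15); k,l,s,c=cv2.connectedComponentsWithStats(m.astype(np.uint8))
        for i in range(1,k):
            P=X[l==i]; print("  pin?",lo,s[i,4],c[i],P.mean(0),cv2.minAreaRect(P[:,:2].astype(np.float32)),P[:,2].max(),p[l==i].mean(0))
    m=reg(.045,.0555,.5,.72,-.1,.15)&~(big(reg(.050,.0635,.45,.9,-.15,.25))); m=(p.max(2)<60)&reg(.04,.058,.5,.72,-.1,.15); print("front",m.sum(),cv2.minAreaRect(X[big(m)][:,:2].astype(np.float32)),np.median(X[big(m)][:,2]))
    m=reg(.05,.09,.5,.72,-.4,-.15); print("jar",X[m].mean(0))
    a=p[150:200,345:385] if n=="top" else p[255:320,300:345]
    b=p[140:225,215:305] if n=="top" else p[175:245,245:355]
    cv2.imwrite(f"pics/c_{n}.png",np.hstack([cv2.resize(i[:,:,::-1],(400,400),interpolation=cv2.INTER_CUBIC) for i in (a,b)]))
E
```

```text
top bench z 0.001035270884603989
cover z 0.05823713714665284 2892
((0.611095666885376, 0.04938092827796936), (0.15064303576946259, 0.18041874468326569), 13.717564582824707)
slot px [258.21333333 171.12      ] 75
slot rect ((0.6112548112869263, 0.04942791163921356), (0.013352562673389912, 0.04466240853071213), 13.902950286865234) mean [0.61107583 0.04957735 0.058     ]
rest top 181 ((0.7524734735488892, -0.23707345128059387), (0.22719117999076843, 0.11355234682559967), 22.736536026000977) 0.04490934049122637
  pin? 0.06 1 [367. 121.] [ 0.75536661 -0.26538864  0.06069958] ((0.7553666234016418, -0.2653886377811432), (0.0, 0.0), 0.0) 0.06069958069135121 [37. 35. 36.]
  pin? 0.06 1 [388. 145.] [ 0.68235874 -0.32183395  0.07498034] ((0.6823587417602539, -0.32183393836021423), (0.0, 0.0), 0.0) 0.07498034121661691 [ 50. 123.  62.]
  pin? 0.06 2 [365.5 146.5] [ 0.67841235 -0.25761096  0.07424891] ((0.6784123182296753, -0.2576109766960144), (0.004035498481243849, 0.0), -134.960205078125) 0.0743606934533437 [178.5 169.5 115.5]
  pin? 0.06 11 [384.63636364 148.90909091] [ 0.67268075 -0.31384679 
[... 5160 characters left out ...]
3246332   0.07826951] ((0.6693979501724243, -0.3246332108974457), (0.0, 0.0), 0.0) 0.07826951054373202 [ 48. 126.  65.]
  pin? 0.078 3 [378. 294.] [ 0.67387696 -0.3283206   0.07858785] ((0.6738982200622559, -0.3282415568828583), (0.005659126210957766, 2.0510984541033395e-05), 72.54006958007812) 0.07872577286366514 [ 65.33333333 155.          83.33333333]
  pin? 0.078 1 [381. 293.] [ 0.68017701 -0.32630414  0.07846252] ((0.6801770329475403, -0.3263041377067566), (0.0, 0.0), 0.0) 0.07846251849821759 [ 66. 156.  84.]
front 39 ((0.5037825703620911, -0.03989863768219948), (0.007534962147474289, 0.02711600624024868), 0.1363573670387268) 0.04999043286515942
jar [ 0.63199306 -0.29815429  0.06815364]
```

View pics/c_top.png

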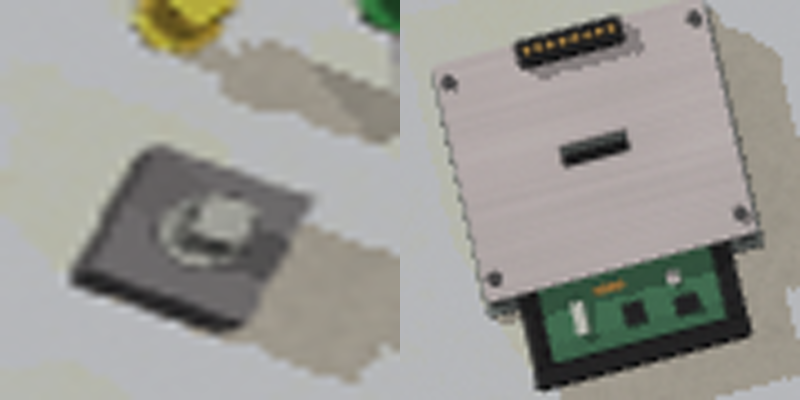

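```bash
python3 - <<'E'
from h import *
fr=[]
for n in("top","side"):
    z=np.load(n+"0.npz"); p,d=z["p"],z["d"]; X=cloud(n,d)
    R=(d>0)&(X[...,0]>.52)&(X[...,0]<.66)&(X[...,1]>-.34)&(X[...,1]<-.2)
    m=R&(abs(X[...,2]-.046)<.004)&(X[...,0]>.56); k,l,s,c=cv2.connectedComponentsWithStats(m.astype(np.uint8)); m=l==1+np.argmax(s[1:,4])
    r=cv2.minAreaRect(X[m][:,:2].astype(np.float32)); print(n,"rest",m.sum(),np.median(X[m][:,2]),r)
    m=R&(X[...,2]>.056)&(np.hypot(X[...,0]-r[0][0],X[...,1]-r[0][1])<.03); P=X[m]; print("pin pts",len(P),P.mean(0) if len(P) else 0); 
    if len(P): print(np.c_[np.argwhere(m),P].round(4)[:60])
    print("no depth",((d==0)).sum())
    m=R&(abs(X[...,2]-.07)<.006)&(X[...,0]<.575); print("jar",m.sum(),cv2.minEnclosingCircle(X[m][:,:2].astype(np.float32)) if m.any() else 0)
    a=p[163:191,354:382] if n=="top" else p[262:316,300:354]
    fr.append(cv2.resize(a[:,:,::-1],(400,400),interpolation=cv2.INTER_CUBIC))
    if n=="top":
        q=onplane(n,[[360,299/1.]],0.0)
cv2.imwrite("pics/pin.png",np.hstack(fr))
E
```

```text
top rest 192 0.046348207342260514 ((0.589072048664093, -0.2586268186569214), (0.049769327044487, 0.05112349987030029), 67.65313720703125)
pin pts 51 [ 0.58820475 -0.25649635  0.08027741]
[[ 1.740e+02  3.630e+02  6.018e-01 -2.524e-01  5.630e-02]
 [ 1.740e+02  3.650e+02  5.980e-01 -2.532e-01  8.510e-02]
 [ 1.740e+02  3.660e+02  5.982e-01 -2.564e-01  8.310e-02]
 [ 1.750e+02  3.640e+02  5.971e-01 -2.529e-01  6.980e-02]
 [ 1.750e+02  3.650e+02  5.956e-01 -2.537e-01  8.170e-02]
 [ 1.750e+02  3.660e+02  5.947e-01 -2.553e-01  8.890e-02]
 [ 1.750e+02  3.670e+02  5.949e-01 -2.584e-01  8.710e-02]
 [ 1.750e+02  3.680e+02  5.951e-01 -2.616e-01  8.490e-02]
 [ 1.750e+02  3.690e+02  5.948e-01 -2.640e-01  8.730e-02]
 [ 1.760e+02  3.640e+02  5.932e-01 -2.514e-01  7.840e-02]
 [ 1.760e+02  3.650e+02  5.923e-01 -2.530e-01  8.550e-02]
 [ 1.760e+02  3.660e+02  5.914e-01 -2.547e-01  9.200e-02]
 [ 1.760e+02  3.670e+02  5.919e-01 -2.582e-01  8.820e-02]
 [ 1.760e+02  3.680e+02  5.922e-01 -2.615e-01  8.570e-02]
 [ 1.760e+02  3.690e+02  5.920e-01 -2.641e-01  8.680e-02]
 [ 1.760e+02  3.700e+02  5.919e-01 -2.668e-
[... 5062 characters left out ...]
60e+02  5.901e-01 -2.673e-01  8.720e-02]
 [ 2.730e+02  3.270e+02  5.924e-01 -2.661e-01  8.600e-02]
 [ 2.730e+02  3.280e+02  5.942e-01 -2.665e-01  8.610e-02]
 [ 2.740e+02  3.200e+02  5.796e-01 -2.632e-01  8.260e-02]
 [ 2.740e+02  3.210e+02  5.813e-01 -2.643e-01  8.330e-02]
 [ 2.740e+02  3.220e+02  5.834e-01 -2.638e-01  8.260e-02]
 [ 2.740e+02  3.230e+02  5.852e-01 -2.641e-01  8.270e-02]
 [ 2.740e+02  3.240e+02  5.862e-01 -2.680e-01  8.580e-02]
 [ 2.740e+02  3.250e+02  5.895e-01 -2.628e-01  8.120e-02]
 [ 2.740e+02  3.260e+02  5.905e-01 -2.663e-01  8.390e-02]
 [ 2.740e+02  3.270e+02  5.919e-01 -2.683e-01  8.540e-02]
 [ 2.740e+02  3.280e+02  5.947e-01 -2.654e-01  8.270e-02]]
no depth 890
jar 0 0
```

View pics/pin.png

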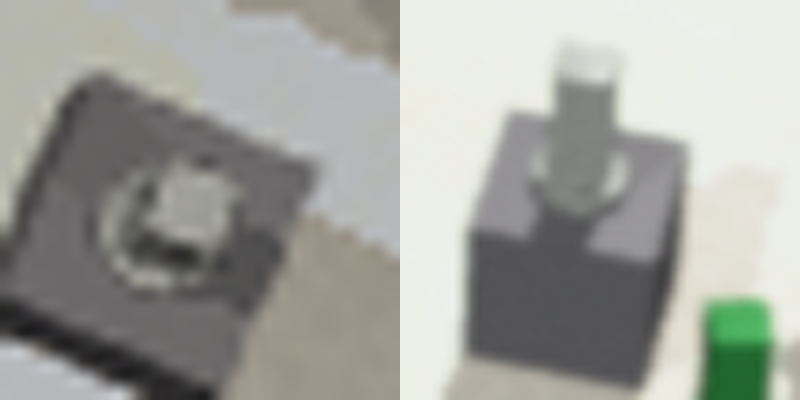

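The crops show the steel pin standing upright in its rest, with one handle face toward the side camera. The rest centre is (0.589, -0.2586), and both cameras agree. Next I'll get the handle's yaw, the front plate position and the neighbours.

```bash
python3 - <<'E'
from h import *
z=np.load("side0.npz"); d=z["d"]; X=cloud("side",d)
near=(d>0)&(np.hypot(X[...,0]-.589,X[...,1]+.2586)<.025)
T=X[near&(X[...,2]>.0845)]; print("top",len(T),T.mean(0),cv2.minAreaRect(T[:,:2].astype(np.float32)))
F=X[near&(X[...,2]>.057)&(X[...,2]<.08)&(abs(X[...,0]-.589)<.007)]; a=np.polyfit(F[:,0],F[:,1],1); print("face",len(F),np.degrees(np.arctan(a[0])),np.polyval(a,.589))
z=np.load("top0.npz"); d=z["d"]; X=cloud("top",d)
near=(d>0)&(np.hypot(X[...,0]-.589,X[...,1]+.2586)<.025)
T=X[near&(X[...,2]>.082)]; print("top",len(T),T.mean(0),cv2.minAreaRect(T[:,:2].astype(np.float32)))
# front plate edge
e=onplane("top",[[246.5,222.4],[293.8,210.1]],.052); c=np.array([.6111,.0495]); y=np.radians(13.8); ex=np.array([np.cos(y),np.sin(y)])
ey=np.array([-ex[1],ex[0]])
print("plate in jig frame",(e[:,:2]-c)@np.c_[ex,ey])
m=(d>0)&(abs(X[...,2]-.052)<.005)&(np.load("top0.npz")["p"].max(2)<70)
L=(X[m][:,:2]-c)@np.c_[ex,ey]; L=L[(L[:,0]<-.08)&(L[:,0]>-.2)&(abs(L[:,1])<.1)]; print("plate pts",len(L),L.min(0),L.max(0))
m=(d>0)&(abs(X[...,2]-.07)<.006)&(X[...,0]>.4)&(X[...,0]<.56)&(abs(X[...,1]+.25)<.06); print("jar",m.sum(),cv2.minEnclosingCircle(X[m][:,:2].astype(np.float32)))
E
```

```text
top 51 [ 0.58837543 -0.25982182  0.08709369] ((0.5880752205848694, -0.25913456082344055), (0.018171487376093864, 0.015232074074447155), 77.40856170654297)
face 64 -13.903646623366503 -0.26562837805616313
top 33 [ 0.5887901  -0.25854102  0.08694892] ((0.5895070433616638, -0.25830724835395813), (0.01626414805650711, 0.014948627911508083), 69.2304458618164)
plate in jig frame [[-0.13490593  0.06837499]
 [-0.13355037 -0.072104  ]]
plate pts 189 [-0.13461867 -0.07150502] [-0.12267088  0.06954224]
jar 250 ((0.4713628888130188, -0.2559400200843811), 0.025865687057375908)
```

```bash
cat >> h.py <<'E'
C=np.array([.6111,.0495]); YAW=np.radians(13.8)
EX=np.array([np.cos(YAW),np.sin(YAW)]); EY=np.array([-EX[1],EX[0]])
def down(deg): a=np.radians(deg)/2; return [0,np.cos(a),np.sin(a),0]
def jig(x,y,z,c=C): return [*(c+EX*x+EY*y),z]
def jf(f): f=np.asarray(f); return np.array([f[:2]@EX,f[:2]@EY,f[2]])
E
python3 - <<'E'
from h import *
gripper_to(0.0,40); Q=down(13.8)
print(inverse_kinematics(jig(-.156,0,.12),Q), inverse_kinematics([.5887,-.2588,.12],down(-16)))
move_to(jig(-.156,0,.12),Q); print(get_t())
move_l(jig(-.156,0,.03),v=.2); f0=jf(get_force()); print(get_t(),f0,get_ee_pos())
x=-.156; log=[]
while x<-.06:
    x+=.002; move_l(jig(x,0,.03),v=.08); f=jf(get_force())-f0; log.append((round(x,3),round(get_t(),2),*f.round(1)))
    if f[0]<-12: break
print(*log[:8],*log[-8:],sep="\n"); e=get_ee_pos(); print("tip jig",(e[:2]-C)@EX,e)
wait(.2); print(jf(get_force())-f0)
E
```

```text
[-0.62163408 -0.00966474  0.53947844  2.05988539  0.00559943  1.09000589
 -1.41470676] [-0.28685439  0.49926983  0.87202967  1.62944018 -0.40361276  1.20369004
 -1.17744258]
3.0333
3.6333 [-0.30946843  0.08760283 -0.47630718] [0.46021316 0.01249198 0.03051419]
(-0.154, 3.88, np.float64(-0.2), np.float64(0.1), np.float64(-0.3))
(-0.152, 4.13, np.float64(0.1), np.float64(-1.3), np.float64(1.0))
(-0.15, 4.38, np.float64(-0.0), np.float64(-0.1), np.float64(-0.1))
(-0.148, 4.63, np.float64(1.4), np.float64(0.7), np.float64(0.7))
(-0.146, 4.88, np.float64(0.8), np.float64(0.2), np.float64(0.7))
(-0.144, 5.13, np.float64(-0.5), np.float64(1.1), np.float64(0.1))
(-0.142, 5.38, np.float64(-0.6), np.float64(0.1), np.float64(-0.1))
(-0.14, 5.63, np.float64(-1.6), np.float64(-0.2), np.float64(-0.5))
(-0.106, 9.88, np.float64(-1.6), np.float64(1.1), np.float64(0.8))
(-0.104, 10.13, np.float64(-1.4), np.float64(-0.6), np.float64(-0.4))
(-0.102, 10.38, np.float64(-1.2), np.float64(0.2), np.float64(-0.4))
(-0.1, 10.63, np.float64(-1.1), np.float64(-0.7), np.float64(-0.3))
(-0.098, 10.88, np.float64(-1.6), np.float64(0.3), np.float64(-1.0))
(-0.096, 11.13, np.float64(-5.0), np.float64(-0.1), np.float64(5.6))
(-0.094, 11.38, np.float64(-11.2), np.float64(0.0), np.float64(8.5))
(-0.092, 11.63, np.float64(-15.6), np.float64(0.7), np.float64(13.1))
tip jig -0.0975006775518047 [0.5164202  0.02621655 0.02928898]
[-16.27743462   1.15862161  13.58582262]
```

```bash
python3 - <<'E'
from h import *
move_l(jig(-.12,0,.03),v=.1); move_l(jig(-.14,0,.13),v=.25)
gripper_to(.5)
Q=down(-16); P=[.5887,-.2588]
move_to([*P,.16],Q); print(get_t(),get_ee_pos())
p,d=camera("top"); X=cloud("top",d); L=(X[...,:2]-C)@np.c_[EX,EY]
m=(d>0)&(abs(X[...,2]-.052)<.004)&(p.max(2)<70)&(L[...,0]<-.076)&(L[...,0]>-.16)&(abs(L[...,1])<.08); print("plate",m.sum(),L[m].min(0),L[m].max(0))
f0=get_force(); move_l([*P,.055],v=.15); print(get_t(),get_ee_pos(),np.subtract(get_force(),f0).round(1))
gripper_to(0.0,80); print(get_t(),get_gripper_width(),get_finger_force(),np.subtract(get_force(),f0).round(1))
c=[]
for n,w in(("top",(145,205,335,395)),("side",(240,320,285,365))):
    q,_=camera(n); np.save(n+"1.npy",q); c.append(cv2.resize(q[w[0]:w[1],w[2]:w[3],::-1],(400,400),interpolation=cv2.INTER_CUBIC))
c[0]=cv2.resize(p[140:225,215:305,::-1],(400,400),interpolation=cv2.INTER_CUBIC)
cv2.imwrite("pics/grasp.png",np.hstack(c))
E
```

```text
14.4583 [ 0.588978   -0.25652598  0.15953967]
plate 155 [-0.08763768 -0.07133365] [-0.0760147  0.0708677]
15.3583 [ 0.58938586 -0.25910599  0.05597849] [-0.2  0.7  0.4]
15.7167 0.17171370531760186 78.47098231315613 [-0.3  1.1  6. ]
```

View pics/grasp.png

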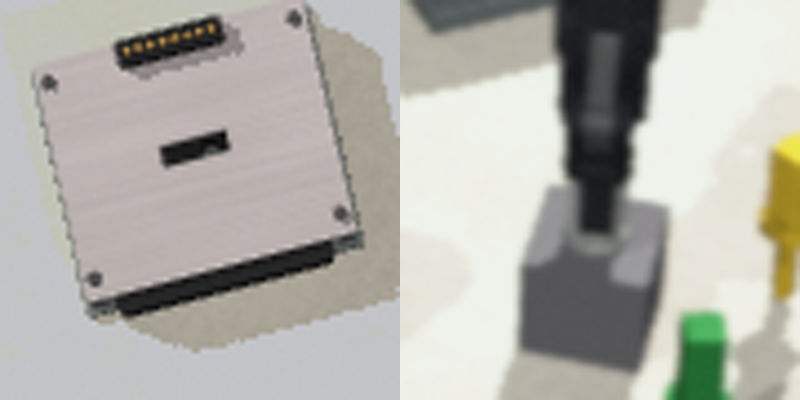

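The left crop shows the carriage plate flush against the jig, 47 mm further in than before. The right crop shows the fingers holding the pin's handle just above its collar. Now I'll lift it, enter the slot, and centre it across the slot by feel.

```bash
cat >> h.py <<'E'
Q=down(13.8)
def ee():
    e=get_ee_pos(); return np.array([*((e[:2]-C)@np.c_[EX,EY]),e[2]])
E
python3 - <<'E'
from h import *
e=get_ee_pos(); move_l([*e[:2],.15],v=.2)
move_to(jig(0,.012,.135),Q); print(get_t(),ee())
print("grip",get_gripper_width())
move_l(jig(0,.012,.108),v=.1); wait(.2); f0=np.mean([jf(get_force()) for _ in range(5)],0); print(get_t(),f0,ee())
ok=False
for dx in (0,.0015,-.0015,.003,-.003):
    if dx: move_l(jig(dx,.012,.108)); 
    for z in (.106,.104,.102,.100,.098):
        move_l(jig(dx,.012,z),v=.05); f=jf(get_force())-f0; print(dx,z,f.round(1),ee().round(4))
        if f[2]>5: break
    else: ok=True; break
    move_l(jig(dx,.012,.108))
print("in",ok,dx,get_t())
if ok:
    move_l(jig(dx,.012,.094),v=.05); print((jf(get_force())-f0).round(1),ee())
    w=[]
    for s in (1,-1):
        x=dx
        for k in range(6):
            x+=s*.0008; move_l(jig(x,.012,.094),v=.05); f=jf(get_force())-f0
            if s*f[0]<-3: break
        w.append(ee()[0]); print(s,x,f.round(1),ee().round(4))
    xc=sum(w)/2; move_l(jig(xc,.012,.094)); print("xc",xc,ee(),(jf(get_force())-f0).round(1),get_t())
    np.savez("st.npz",xc=xc,f0=f0)
E
```

```text
17.6667 [-0.00047783  0.00939187  0.13501533]
grip 0.17536468359958263
18.2833 [-0.48577789  0.27067061 -1.47116601] [0.00045796 0.01171331 0.10866794]
0 0.106 [ 1.2 -0.3  0.1] [-0.      0.0121  0.106 ]
0 0.104 [ 0.8  0.  -0.5] [-1.000e-04  1.210e-02  1.039e-01]
0 0.102 [ 1.5  0.  -0.3] [-1.000e-04  1.200e-02  1.018e-01]
0 0.1 [ 0.6 -0.4 -1. ] [-0.0001  0.012   0.0998]
0 0.098 [ 0.7 -0.6  0.6] [-0.0001  0.012   0.0978]
in True 0 19.5333
[ 0.9 -0.2  0.2] [-0.00028332  0.01206127  0.09360147]
1 0.004 [-5.  -0.6  4. ] [0.0028 0.0119 0.0938]
-1 -0.0024000000000000002 [ 3.6  0.  -0.2] [-0.0014  0.0121  0.0943]
xc 0.0006874575060663154 [0.00013902 0.01188479 0.09370374] [-0.  -0.9  0.1] 22.0333
```

It's in the slot and centred. Next, press lightly and slide along it.

```bash
python3 - <<'E'
from h import *
s=np.load("st.npz"); xc=float(s["xc"]); f0=s["f0"]
F=lambda:(jf(get_force())-f0)
move_l(jig(xc,.0155,.090),v=.05); z=.090; print(F().round(1),ee().round(4))
while z>.080:
    z-=.001; move_l(jig(xc,.0155,z),v=.05); f=F()
    if f[2]>7: break
z0=ee()[2]; print("contact",z,f.round(1),ee().round(4),get_t())
y=.0155; found=False
while y>-.0155 and get_t()<45 and f[2]<25:
    y-=.0015; move_l(jig(xc,y,z),v=.05); f=F(); e=ee(); print(round(y,4),f.round(1),e.round(4))
    if f[2]<3 or e[2]<z0-.0012: found=True; break
    if f[2]<6: z-=.0005
    if f[2]>13: z+=.0005
print(found,z,get_t()); np.savez("st2.npz",y=y,z=z,z0=z0)
E
```

```text
[ 0.5 -0.5  0.9] [0.0001 0.016  0.0894]
contact 0.08499999999999999 [-2.7  0.   8.8] [0.0011 0.0154 0.0862] 23.5417
0.014 [-2.2  2.4  9.2] [0.0011 0.0152 0.0862]
0.0125 [-1.1  3.3  8.7] [0.0013 0.0145 0.0862]
0.011 [-1.   4.   8.4] [0.0016 0.0134 0.0862]
0.0095 [-0.2  4.1  8.9] [0.0018 0.012  0.0862]
0.008 [-0.2  3.4  6.8] [0.002  0.0103 0.0862]
0.0065 [-0.   3.4  7.8] [0.0021 0.0089 0.0863]
0.005 [-0.2  3.8  6.5] [0.0021 0.0074 0.0863]
0.0035 [-0.6  3.   7.7] [0.0021 0.006  0.0862]
0.002 [0.4 4.4 7.1] [0.0021 0.0046 0.0862]
0.0005 [-0.2  4.5  7.8] [0.0021 0.003  0.0862]
-0.001 [-0.8  4.8  8.5] [0.0021 0.0016 0.0862]
-0.0025 [-0.1  4.2  7. ] [0.0021 0.     0.0862]
-0.004 [-0.   4.6  6.7] [ 0.0021 -0.0014  0.0863]
-0.0055 [-0.  4.  8.] [ 0.0021 -0.003   0.0862]
-0.007 [0.8 3.5 6.7] [ 0.0021 -0.0047  0.0862]
-0.0085 [1.  2.7 6.1] [ 0.0019 -0.0068  0.0859]
-0.01 [0.6 0.5 0.9] [-0.0001 -0.011   0.0844]
True 0.08499999999999999 27.7917
```

It dropped in at about y = -11 mm. Now I'll push it home gently, easing off any side force.

```bash
python3 - <<'E'
from h import *
s=np.load("st.npz"); f0=s["f0"]; F=lambda:(jf(get_force())-f0)
e=ee(); x,y=e[0],e[1]; z=.0835; home=False
while z>.060 and get_t()<48:
    move_l(jig(x,y,z),v=.05); f=F(); e=ee(); print(round(z,4),f.round(1),e.round(4))
    if f[2]>18: break
    x+=np.clip(f[0]*.00015,-.0006,.0006); y+=np.clip(f[1]*.00015,-.0006,.0006)
    z-=.0015 if f[2]<6 else .0008
print(get_t())
c=[]
for n,w in(("top",(140,200,230,290)),("side",(165,235,270,340))):
    q,_=camera(n); c.append(cv2.resize(q[w[0]:w[1],w[2]:w[3],::-1],(400,400),interpolation=cv2.INTER_CUBIC))
cv2.imwrite("pics/home.png",np.hstack(c))
E
```

```text
0.0835 [ 2.   0.2 -0.6] [-0.0001 -0.0109  0.083 ]
0.082 [ 2.   0.9 -1.1] [ 0.0001 -0.0108  0.0817]
0.0805 [ 2.9  0.8 -0.9] [ 0.0003 -0.0108  0.0803]
0.079 [ 1.5  0.5 -0.8] [ 0.0006 -0.0108  0.0787]
0.0775 [ 0.1  1.4 -0.2] [ 0.0008 -0.0107  0.0772]
0.076 [ 0.9  0.4 -0.3] [ 0.001  -0.0106  0.0758]
0.0745 [0.3 1.1 0. ] [ 0.0012 -0.0105  0.0743]
0.073 [0.5 0.3 0.1] [ 0.0013 -0.0103  0.0729]
0.0715 [-0.5  0.5 -0. ] [ 0.0014 -0.0103  0.0713]
0.07 [ 0.2 -0.4  1.1] [ 0.0014 -0.0102  0.0699]
0.0685 [-0.8 -0.1  0.5] [ 0.0014 -0.0101  0.0684]
0.067 [-3.5  1.4 10.6] [ 0.0015 -0.0102  0.0684]
0.0662 [-3.8  1.4 14.2] [ 0.0014 -0.0101  0.0684]
0.0654 [-4.5  1.5 16.4] [ 0.0014 -0.0101  0.0683]
0.0646 [-4.7  1.  19.1] [ 0.0014 -0.0102  0.0683]
31.5417
```

View pics/home.png

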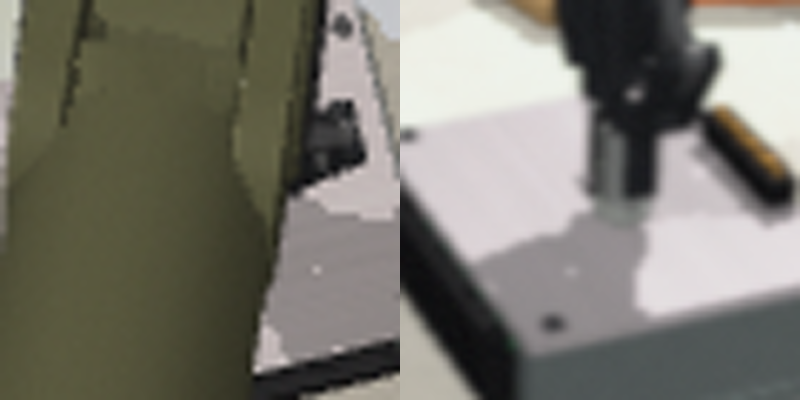

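The collar is on the cover: it stopped at z = 0.0684 where 0.068 was expected, and the picture shows the collar flush. Next I'll ease the load, release, retreat and check.

```bash
python3 - <<'E'
from h import *
e=ee(); move_l(jig(e[0],e[1],.0678),v=.05)
gripper_to(.45); move_l(jig(e[0],e[1],.16),v=.2); move_l(jig(-.06,.2,.25),v=.35); print(get_t(),get_force())
c=[]
for n,w in(("top",(140,225,215,305)),("side",(165,250,245,335))):
    q,d=camera(n); X=cloud(n,d); L=(X[...,:2]-C)@np.c_[EX,EY]
    m=(d>0)&(np.hypot(L[...,0],L[...,1]+.010)<.03)&(X[...,2]>.09)&(X[...,2]<.12); print(n,m.sum(),np.percentile(X[m][:,2],[50,90]),L[m].mean(0))
    m=(d>0)&(abs(X[...,2]-.052)<.004)&(q.max(2)<70)&(L[...,0]<-.07)&(L[...,0]>-.16)&(abs(L[...,1])<.08); print("plate",L[m].min(0))
    c.append(cv2.resize(q[w[0]:w[1],w[2]:w[3],::-1],(400,400),interpolation=cv2.INTER_CUBIC))
cv2.imwrite("pics/end.png",np.hstack(c))
E
```

```text
33.675 [0.03246057 0.17904615 0.3023628 ]
top 35 [0.09775374 0.10230864] [ 0.00061012 -0.01013752]
plate [-0.08777961 -0.07143896]
side 43 [0.09722938 0.09984581] [-0.00079788 -0.01305221]
plate [-0.08943528 -0.07961253]
```

View pics/end.png

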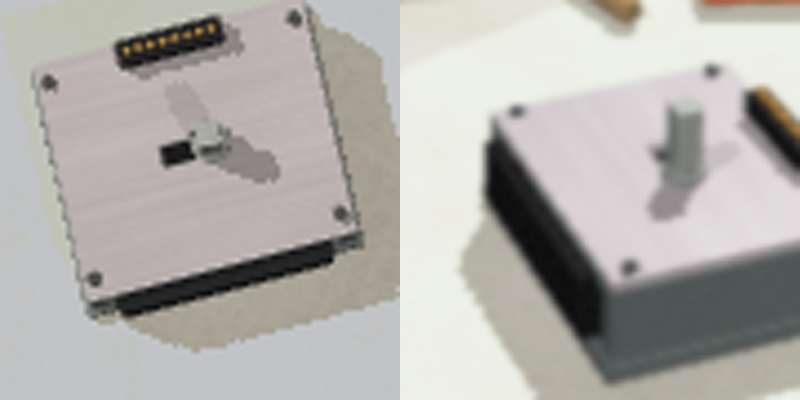

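The pin stands upright with its collar on the cover and its top at about 0.098 m (0.099 expected). The carriage is still home.

```bash
python3 -c "
from rig import *
print(hand_in())"
```

```text
the job is handed in; nothing more can be done
None
```

The job is handed in: the carriage is home against its stop, and the steel pin was felt into the bore at under 10 N, pushed home with its collar flat on the cover and released, after about 34 s.

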